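# Erect the larger folding tray at the carver's bench

## Robot

A 6-joint arm with a two-finger parallel gripper is mounted at the origin on the work surface. World frame = base frame: x ahead of the robot, y to its left, z up, the work surface at z = 0. Lengths are in m, angles in rad, forces in N, time in s.
With the tool pointing down it reaches from about 0.35 to 0.8 m from the base axis. Payload 7.3 kg.
Tool frame: the origin (TCP) lies at the very end of the fingers, on their centre line; the grasp point (between the pads) lies 19 mm behind it; z points along the fingers, y is the line along which they close (so a half turn about z gives the same grasp; the last joint's range is limited). The gripper opens to 85 mm and grips with 20 to 120 N. Pads are 22 mm wide; open, the fingers measure 114 mm over their backs; the gripper's body (76 mm by 85 mm) begins 54 mm behind the grasp point. The pads swing forward as they close: fully open they stand 13 mm farther back than shut.
Start: joints at [1.078, 0.342, 1.524, -0, 1.275, -0.146], TCP at [0.178, 0.494, 0.231] pointing down, gripper open.
Joint ranges: [-2.53, 2.53], [-0.77, 2.02], [0.04, 2.7], [-1, 4.14], [0.28, 2.66], [-3.11, 3.11]. Speed limits (rad/s): [2.57, 2.57, 3.14, 3.14, 3.14, 3.14].

## Interface

Orientations are given as [roll, pitch, yaw] about the fixed x, y, z axes, in that order (R = Rz(yaw) Ry(pitch) Rx(roll)).
In Python, from workcell import arm gives the robot as it stands.
- The arm moves only by the tool step_arm, never from a script. Its argument "steps" is a list that holds one entry, the list of rows, each a list of 7 numbers: the shift along the tool's x, y, z in units of 1000 mm (1.0 is 1000 mm), then the turn, a rotation vector about the tool's x, y, z in units of 120 degrees (1.0 is 120 degrees), then the closure, from 0 (fully open) to 1 (shut). In form: [[[dx, dy, dz, ax, ay, az, hand], ...]]. A call has 1 to 10 rows; each row shifts and turns the commanded pose from where the row before left it, along the tool's axes as they then stand; what a row does not reach is not made up. A row lasts 1/8 s, in which the tool goes at most 62.5 mm and 10.7 degrees, less where a joint would pass 70% of its speed; a pose out of reach is approached as far as the arm can. A call with a number of a shift or a turn outside -1 to 1 is refused whole. A call with a gripper value outside its range is refused whole. The fingers move at their own pace and stop on an object; the grip force is fixed at half the most. Time passes only in rows, so rows that do not move let the fingers close. It gives the time, the measured TCP pose, the force, the opening and the grip force at its end, in the units of the state.
- arm.sense(): the state, without advancing time (a new reading comes with each control period).
- arm.snapshot(name): name is "side" or "top"; returns the picture (480x640x3 uint8, red, green, blue); there is no depth.
- arm.camera_model(name): a dict with "fx", "fy", "cx", "cy" (pixels), "k1" (the pictures are not rectified: a ray, as slopes to the right and down, at radius r is drawn at 1 + k1 r^2 times it, then the intrinsics apply), "R" (3x3) and "t" (3): a world point X has camera coordinates R X + t. Camera axes: x right, y down, z forward; pixel columns grow to the right and rows downward; lengths in m; the calibration is good to about 2 mm. A picture is of the moment at which its call begins. camera_model takes no time and is no camera call.
- arm.job_done(): hands the job in; it is judged then, once.
Trained networks look in the newest picture that a camera, given by its name, has taken for a name from the list of things; names that differ only in an ending like _2 or _b are one class to them, and where a whole thing is asked for, a point or a joint stands for the part that bears it (a point fixed in the world has none). Each returns a list of dicts, best first, with "confidence" (0 to 1); they miss things now and then, are a little off and sometimes report something else, mostly with a low value. They report only what shows in the picture. A call takes as long as a camera call.
- arm.look_for(query, camera): "extent" ([left, top, right, bottom] in pixels, round what is visible of it).
- arm.silhouettes(query, camera): "mask" (480x640 bool, what is visible of it) and "extent" ([left, top, right, bottom] in pixels, round what is visible of it).
- arm.spot_point(query, camera): "xy" ([column, row] in pixels: a listed point, or the origin of a listed thing).
The state is a dict: "clock": time; "joints": joint angles; "dq": joint speeds; "tau": joint torques, N m; "tcp_pos": TCP position; "orientation": TCP orientation; "force": force on the tool from outside, world axes, zero at the start; "moment": the same for the moment, N m; "finger_gap": finger opening in m; "gripper_force": force on a finger pad.
Only numpy, scipy, OpenCV 4.12 (cv2) and the standard library are available. Lean on these libraries where they do the work, as an engineer would, in place of code of your own. Each camera call takes 0.05 s, during which the arm holds its last target. There are 200 camera calls.

## Task

Two folding wooden trays lie open on the carver's bench, with their side walls up and their hinged ends folded down. Turn the larger one into an open box: raise both of its hinged ends fully upright and leave them standing. Leave the smaller tray alone.

Things in the scene. Friction and masses are not known exactly. Their poses are not given: they have to be found in the camera images.
- tray: The LARGER of two plywood trays, fixed to the bench. Origin: on the bench under the floor's centre; z up, +y roughly to the robot's left, yaw within 20 deg. Floor 140 (x) by 120 mm (y), top at z = 27 mm. Fixed walls 12 mm thick, 60 mm high along x = +-70 mm. Hinged ends at +y and -y. A loose carved block (16 mm high) lies on the floor; loose odds and ends lie in front of and behind the tray.
- tray_left (a joint): Hinge of the larger tray's +y end, rad: 0 flat outward, pi/2 upright (stop); starts 0 to 0.35. Hinge line: y = 60, z = 27 mm, along x. Panel 140 mm wide, 60 long, 12 thick (top face at z = 27 when flat, bench 15 mm below). A tab 24 mm wide, 12 thick goes on 40 mm from the middle of its outer edge, in its plane; pinched across the 24 mm from above, it turns between the fingers.
- tray_right (a joint): Hinge of the larger tray's -y end, rad: 0 flat outward, pi/2 upright (stop); starts 0 to 0.35. Mirror image of the left end: hinge line y = -60, z = 27 mm, same panel and tab. Both hinges are stiff (0.1 N m friction; panel about 0.12 kg): a panel stays where it is left and takes 1 to 3 N at the tab to swing. Upright, the tab points up, tip 127 mm above the bench.
- small_tray: The SMALLER tray, same make, fixed to the bench, to be left alone. Origin and axes as for the larger. Floor 95 (x) by 80 mm (y), top at z = 27 mm, fixed walls 35 mm high; its hinged ends reach 35 mm out from y = +-40 mm, with tabs 28 mm long, and start raised 0 to 0.35 rad. The trays lie side by side, about 0.37 m between centres; either may be on the left.

How it is judged:
By the outcome, as a careful person would: the job done as asked, in the order asked, and still so for the second after the job is handed in, with the robot touching nothing.
It also fails if it takes over 46 s, if anything falls off the work surface, if the arm or the gripper's body presses on something with over 40 N, if the wrist force passes 120 N, or if a joint passes its speed limit or range.

## Working session

There is one attempt and no reset: what is moved stays moved. The work goes in short steps, Python scripts to look and compute and a tool call to move; the robot and the scene stay as the last step left them, time stands still between calls to the robot, and variables do not carry over. Pictures are saved under pics/ and viewed, at most 10 in all, crops included, and the job is handed in when it is done.

Besides the shell and the picture viewer there is one more tool, called after "Request:" as name([rows], argument=value, ...), one row to a line, values as JSON. step_arm: Moves the arm, as the interface text tells. Its arguments: {"type":"object","properties":{"steps":{"type":"array"}},"required":["steps"]}

```bash
ls; mkdir -p pics; python3 - <<'E'
from workcell import arm
import cv2
for c in ("top","side"):
    im=arm.snapshot(c); cv2.imwrite(f"pics/{c}0.png",im[:,:,::-1])
    m=arm.camera_model(c); print(c,{k:(v.tolist() if hasattr(v,'tolist') else v) for k,v in m.items()})
    for q in ("tray","small_tray","tray_left","tray_right"):
        print(q,arm.look_for(q,c)[:2],arm.spot_point(q,c)[:2])
print(arm.sense())
E
```

```text
pics
top {'fx': 513.176100580827, 'fy': 513.176100580827, 'cx': 324.5171615085105, 'cy': 241.33420202577526, 'k1': -0.10510145922131048, 'R': [[-0.01862580972946554, -0.9998262633543064, -0.0007227163255180625], [-0.9828699011613962, 0.018442480484992425, -0.1833756589750883], [0.18335712858492562, -0.0027051840096556598, -0.983042646774068]], 't': [0.004082409757698598, 0.5401793794876034, 0.8492027632385492]}
tray [{'extent': [121.3, 198.9, 302.0, 288.0], 'confidence': 0.65}] [{'xy': [216.3, 248.2], 'confidence': 0.55}]
small_tray [{'extent': [378.1, 180.6, 482.7, 254.6], 'confidence': 0.81}] [{'xy': [431.2, 217.6], 'confidence': 0.85}]Traceback (most recent call last):
  File "<stdin>", line 7, in <module>
ValueError: it knows: small_tray, tray
```

View pics/top0.png

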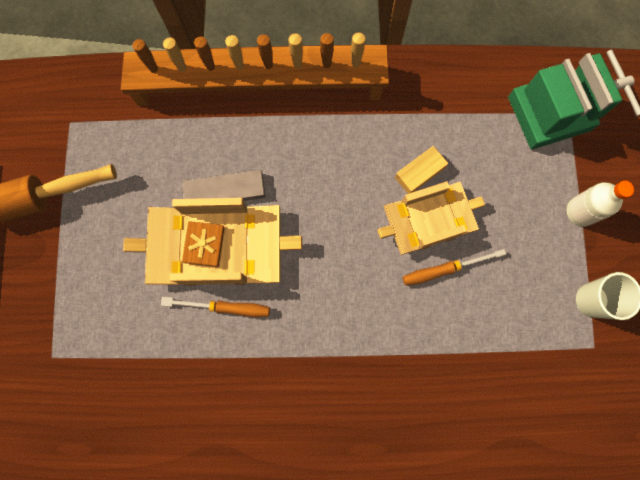

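```bash
python3 - <<'E'
from workcell import arm
import cv2
c="side"
im=arm.snapshot(c); cv2.imwrite(f"pics/{c}0.png",im[:,:,::-1])
m=arm.camera_model(c); print(c,{k:(v.tolist() if hasattr(v,'tolist') else v) for k,v in m.items()})
for q in ("tray","small_tray"):
        print(q,arm.look_for(q,c)[:2],arm.spot_point(q,c)[:2])
print(arm.sense())
E
```

```text
side {'fx': 480.805024577955, 'fy': 480.805024577955, 'cx': 320.48086400075874, 'cy': 231.5549016485945, 'k1': -0.08201731722006227, 'R': [[0.992479258686975, -0.12232799343867275, -0.004558848255937493], [-0.09484627459446922, -0.7449014895066648, -0.660398330650754], [0.0773893098024732, 0.6558640354158933, -0.7509016325566731]], 't': [-0.5358914585466317, 0.08602320115774874, 0.7160227983271502]}
tray [{'extent': [265.7, 99.8, 356.1, 225.3], 'confidence': 0.72}] [{'xy': [304.2, 168.4], 'confidence': 0.73}]
small_tray [{'extent': [319.4, 294.0, 437.0, 434.0], 'confidence': 0.79}] [{'xy': [376.2, 370.2], 'confidence': 0.91}]
{'clock': 0.55, 'joints': array([ 1.07797433e+00,  3.42016403e-01,  1.52411427e+00, -4.53500049e-06,
        1.27538374e+00, -1.46018753e-01]), 'dq': array([ 0.00142548, -0.00110388, -0.00042307,  0.00185932, -0.00081906,
       -0.0019533 ]), 'tau': array([ 4.04567372e-04, -4.33300960e+01, -2.46151543e+01, -7.24625966e-05,
        5.73147772e-04,  6.30495975e-06]), 'tcp_pos': array([0.17844158, 0.49376243, 0.231308  ]), 'orientation': array([3.14151588e+00, 1.56761729e-05, 2.79479073e+00]), 'force': array([ 0.04341679, -0.23200546, -0.43787665]), 'moment': array([-0.01815223,  0.00972128,  0.00959413]), 'gripper_force': 0.0, 'finger_gap': 0.08573656269950461}
```

View pics/side0.png

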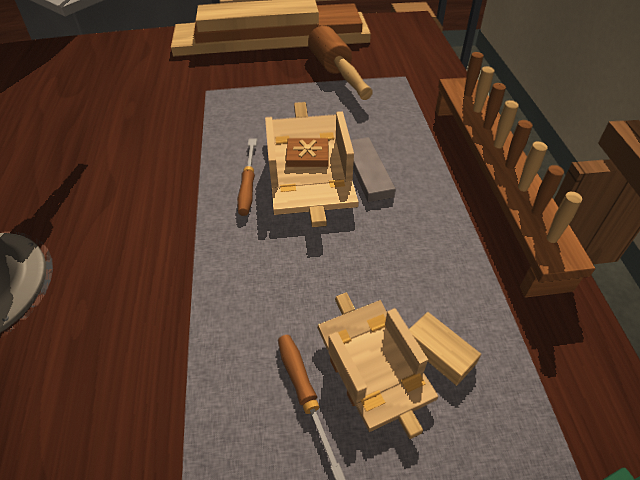

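The larger tray is on the left (top view centre about (213,245)), with the left tab tip at (124,245) and the right tab tip at (301,243). I'll enlarge both views for the fit.

```bash
python3 - <<'E'
import cv2,numpy as np
a=cv2.imread('pics/top0.png')[190:300,112:312]; b=cv2.imread('pics/side0.png')[92:242,225:405]
a=cv2.resize(a,None,fx=4,fy=4,interpolation=cv2.INTER_CUBIC);b=cv2.resize(b,None,fx=4,fy=4,interpolation=cv2.INTER_CUBIC)
cv2.imwrite('pics/a.png',a);cv2.imwrite('pics/b.png',b)
E
```

```text
(no output)
```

View pics/a.png

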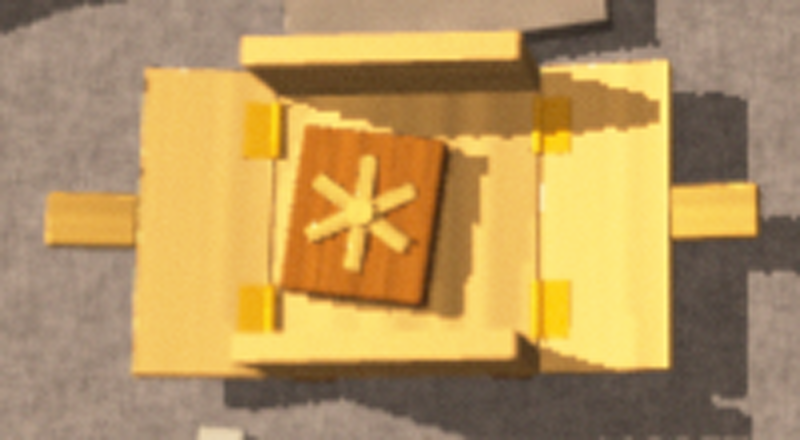

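View pics/b.png

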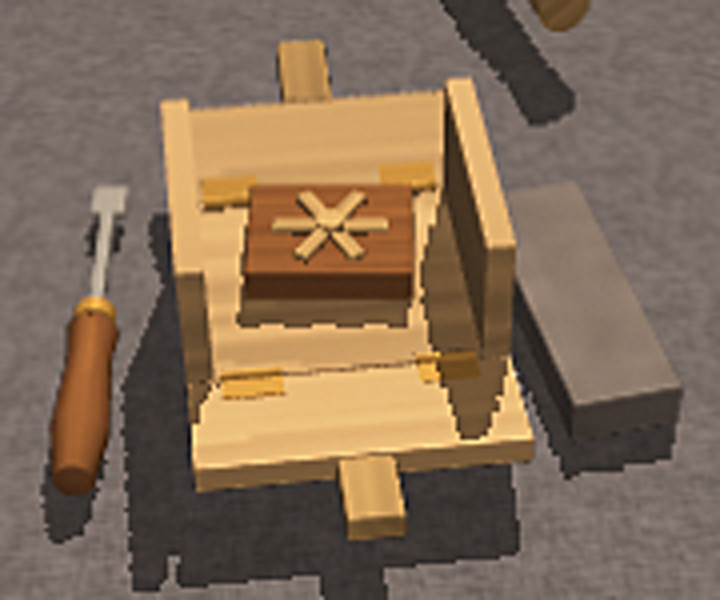

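```bash
cat > h.py <<'E'
import numpy as np
from workcell import arm
def proj(c,P):
    m=arm.camera_model(c);q=np.asarray(P)@np.array(m['R']).T+np.array(m['t']);s=q[:,:2]/q[:,2:]
    s=s*(1+m['k1']*(s**2).sum(1,keepdims=True));return s*[m['fx'],m['fy']]+[m['cx'],m['cy']]
def pts(p,side,r,xs,dz=0):  # points on top face at radius r from the hinge
    x,y,yaw,ql,qr=p;q=ql if side>0 else qr
    L=np.array([[u,side*(.06+r*np.cos(q)-dz*np.sin(q)),.027+r*np.sin(q)+dz*np.cos(q)] for u in xs])
    c,s=np.cos(yaw),np.sin(yaw);R=np.array([[c,-s,0],[s,c,0],[0,0,1]])
    return L@R.T+[x,y,0]
E
python3 - <<'E'
from h import *
from scipy.optimize import least_squares
A=lambda l:np.array(l)/4+[112,190]; B=lambda l:np.array(l)/4+[225,92]
obs=[('top',1,.06,[.07,-.07],A([(146,68),(134,375)])),('top',1,.1,[.012,-.012],A([(46,194),(46,244)])),
('top',-1,.06,[.07,-.07],A([(669,60),(669,369)])),('top',-1,.1,[.012,-.012],A([(757,184),(757,234)])),
('side',-1,.06,[-.07,.07],B([(195,466),(533,437)])),('side',1,.1,[-.012,.012],B([(281,42),(326,40)]))]
f=lambda p:np.concatenate([(proj(c,pts(p,s,r,xs))-o).ravel() for c,s,r,xs,o in obs])
r=least_squares(f,[.52,.2,0,.1,.2],loss='soft_l1');print(r.x.round(4));print(f(r.x).round(1))
p=r.x
for s in(1,-1):
  for rr in (0,.06,.08,.1):print(s,rr,pts(p,s,rr,[0],-.006).round(4))
E
```

```text
[ 0.5422  0.1948 -0.0017  0.1839  0.103 ]
[-0.  -0.1 -0.6 -0.3  0.7 -0.8  0.  -0.1 -0.2 -0.1 -0.1 -0.3 -0.1 -0.5
  0.   0.3 -0.8  0.4  0.1 -0.1 -1.2  0.3 -0.5 -0.1]
1 0 [[0.5423 0.2559 0.0211]]
1 0.06 [[0.5424 0.3149 0.0321]]
1 0.08 [[0.5424 0.3346 0.0357]]
1 0.1 [[0.5424 0.3542 0.0394]]
-1 0 [[0.5421 0.1342 0.021 ]]
-1 0.06 [[0.542  0.0745 0.0272]]
-1 0.08 [[0.5419 0.0546 0.0293]]
-1 0.1 [[0.5419 0.0347 0.0313]]
```

The fit is good to about 1 px: tray at (0.542, 0.195), yaw about 0, left hinge 0.18 rad, right hinge 0.10 rad. First I turn the tool so it closes along world x.

Request:
step_arm([
  [[0,0,0,0,0,0.0836,0.35],[0,0,0,0,0,0.0836,0.35],[0,0,0,0,0,0.0836,0.35],[0,0,0,0,0,0.0836,0.35],[0,0,0,0,0,0.0836,0.35],[0,0,0,0,0,0.0836,0.35],[0,0,0,0,0,0.0836,0.35]],
])

```text
clock: 1.42
tcp_pos: [0.1784, 0.4938, 0.2314]
orientation: [3.141, -0.0, 1.563]
force: [0.5, -0.1, -0.4]
finger_gap: 0.0555
gripper_force: 0.0
```

Request:
step_arm([
  [[-0.019,0.045,0.015,0,0,0,0.35],[-0.019,0.045,0.015,0,0,0,0.35],[-0.019,0.045,0.015,0,0,0,0.35],[-0.019,0.046,0.015,0,0,0,0.35],[-0.019,0.046,0.015,0,0,0,0.35],[-0.019,0.046,0.015,0,0,0,0.35],[-0.019,0.046,0.015,0,0,0,0.35],[-0.018,0.045,0.015,0,0,0,0.35],[0,0,0,0,0,0,0.35]],
])

```text
clock: 2.55
tcp_pos: [0.5444, 0.3398, 0.1093]
orientation: [-3.14, 0.001, 1.565]
force: [-0.1, 0.5, 1.1]
finger_gap: 0.0551
gripper_force: 0.0
```

Request:
step_arm([
  [[0.0025,-0.002,0.03,0,0,0,0.35],[0,0,0.03,0,0,0,0.35],[0,0,0.03,0,0,0,0.35],[0,0,0,0,0,0,0.35]],
])

```text
clock: 3.05
tcp_pos: [0.5379, 0.3445, 0.0194]
orientation: [-3.137, 0.002, 1.57]
force: [-0.3, 0.6, 0.9]
finger_gap: 0.0555
gripper_force: 0.0
```

```bash
python3 - <<'E'
from h import *
import cv2
a=arm.snapshot('top')[180:300,92:312,::-1];b=arm.snapshot('side')[50:230,225:405,::-1]
cv2.imwrite('pics/c.png',np.hstack([cv2.resize(a,(396,300)),cv2.resize(b,(400,300))]))
E
```

```text
(no output)
```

View pics/c.png

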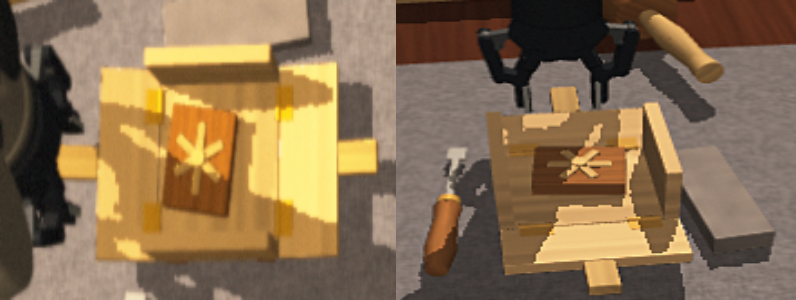

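The fingers straddle the left tab, which sits at about (565,98) in the side half, and they are nearly centred on it. Closing.

Request:
step_arm([
  [[0,0,0,0,0,0,0.6],[0,0,0,0,0,0,0.8],[0,0,0,0,0,0,1],[0,0,0,0,0,0,1],[0,0,0,0,0,0,1]],
])

```text
clock: 3.78
tcp_pos: [0.5411, 0.3453, 0.022]
orientation: [3.139, -0.001, 1.569]
force: [3.2, 3.2, 3.1]
finger_gap: 0.0228
gripper_force: 58.9
```

Request:
step_arm([
  [[-0.0024,0,-0.0123,0,0,0,1],[-0.0041,0,-0.0118,0,0,0,1],[-0.0057,0,-0.0111,0,0,0,1],[-0.0072,0,-0.0102,0,0,0,1],[-0.0085,0,-0.0091,0,0,0,1],[0,0,0,0,0,0,1]],
])

```text
clock: 4.53
tcp_pos: [0.5411, 0.3156, 0.0752]
orientation: [3.141, 0.001, 1.568]
force: [6.4, -0.1, -4.0]
finger_gap: 0.0228
gripper_force: 60.3
```

Request:
step_arm([
  [[-0.0097,0,-0.0079,0,0,0,1],[-0.0107,0,-0.0064,0,0,0,1],[-0.0115,0,-0.0049,0,0,0,1],[-0.0121,0,-0.0033,0,0,0,1],[-0.0124,0,-0.0016,0,0,0,1],[0,0,0,0,0,0,1],[0,0,0,0,0,0,1]],
])

```text
clock: 5.4
tcp_pos: [0.5411, 0.2604, 0.0994]
orientation: [3.14, -0.001, 1.568]
force: [7.6, 2.8, -4.5]
finger_gap: 0.0228
gripper_force: 59.4
```

Request:
step_arm([
  [[-0.003,0,0,0,0,0,1],[0,0,0,0,0,0,1],[0,0,0,0,0,0,1]],
])

```text
clock: 5.78
tcp_pos: [0.5411, 0.2582, 0.0995]
orientation: [3.139, -0.002, 1.569]
force: [6.0, 5.2, -3.7]
finger_gap: 0.0226
gripper_force: 59.3
```

Request:
step_arm([
  [[-0.003,0,0,0,0,0,1],[0,0,0,0,0,0,1],[0,0,0,0,0,0,1]],
])

```text
clock: 6.15
tcp_pos: [0.5411, 0.2554, 0.0997]
orientation: [3.139, -0.002, 1.569]
force: [7.0, 5.2, -3.3]
finger_gap: 0.0227
gripper_force: 59.2
```

Request:
step_arm([
  [[-0.004,0,0,0,0,0,1],[0,0,0,0,0,0,1],[0,0,0,0,0,0,1]],
])

```text
clock: 6.52
tcp_pos: [0.5411, 0.2517, 0.0997]
orientation: [3.139, -0.003, 1.569]
force: [6.0, 6.5, -3.4]
finger_gap: 0.0231
gripper_force: 59.1
```

```bash
python3 - <<'E'
from h import *
import cv2
a=arm.snapshot('top')[180:300,92:312,::-1];b=arm.snapshot('side')[50:230,225:405,::-1]
cv2.imwrite('pics/d.png',np.hstack([cv2.resize(a,(396,300)),cv2.resize(b,(400,300))]))
E
```

```text
(no output)
```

View pics/d.png

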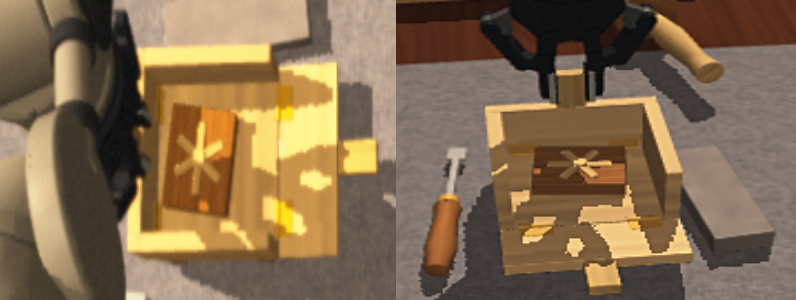

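The left end looks nearly upright. I'll keep pushing gently to feel for the stop.

Request:
step_arm([
  [[-0.004,0,0,0,0,0,1],[0,0,0,0,0,0,1],[0,0,0,0,0,0,1]],
])

```text
clock: 7.0
tcp_pos: [0.5411, 0.2512, 0.0997]
orientation: [3.138, -0.009, 1.568]
force: [7.5, 21.4, -6.3]
finger_gap: 0.0228
gripper_force: 59.4
```

```bash
python3 - <<'E'
from h import *
import cv2
b=arm.snapshot('side')[70:160,240:390,::-1]
o=np.ascontiguousarray(cv2.resize(b,None,fx=5,fy=5,interpolation=cv2.INTER_CUBIC))
for q,col in((1.571,(0,0,255)),(1.45,(255,0,0))):
  p=[.5422,.1948,-.0017,q,.103]
  for d in (0,-.012):
    for r,xs in((.06,[-.07,.07]),(.1,[-.012,.012])):
      u=(proj('side',pts(p,1,r,xs,d))-[240,70])*5+2
      cv2.line(o,*[tuple(int(round(t)) for t in w) for w in u],col,1)
cv2.imwrite('pics/e.png',o)
E
```

```text
(no output)
```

View pics/e.png

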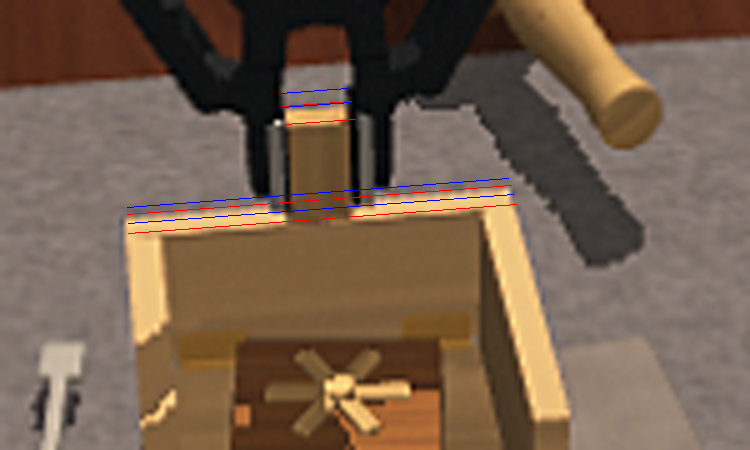

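The force rose to 21 N and the panel edges match the upright model, so the left end is at its stop. I'll release and go up.

Request:
step_arm([
  [[0,0,0,0,0,0,0.6],[0,0,0,0,0,0,0.45],[0,0,0,0,0,0,0.35],[0,0,-0.02,0,0,0,0.35],[0,0,-0.04,0,0,0,0.35],[0,0,0,0,0,0,0.35]],
])

```text
clock: 7.8
tcp_pos: [0.5417, 0.2465, 0.1632]
orientation: [3.136, -0.002, 1.569]
force: [0.3, -0.6, -0.0]
finger_gap: 0.0554
gripper_force: 0.0
```

Request:
step_arm([
  [[-0.04,0,0,0,0,0,0.35],[-0.04,0,0,0,0,0,0.35],[-0.04,0,0,0,0,0,0.35],[-0.04,0,0,0,0,0,0.35],[-0.04,0,0,0,0,0,0.35],[0,0,0.04,0,0,0,0.35],[0,0,0.04,0,0,0,0.35],[0,0,0,0,0,0,0.35],[0,0,0,0,0,0,0.35]],
])

```text
clock: 8.93
tcp_pos: [0.5402, 0.0463, 0.0808]
orientation: [3.141, 0.0, 1.569]
force: [0.0, 0.5, 0.1]
finger_gap: 0.0554
gripper_force: 0.0
```

Request:
step_arm([
  [[-0.0015,0.001,0.03,0,0,0,0.35],[0,0,0.03,0,0,0,0.35],[0,0,0.01,0,0,0,0.35],[0,0,0,0,0,0,0.35],[0,0,0,0,0,0,0.6],[0,0,0,0,0,0,0.8],[0,0,0,0,0,0,1],[0,0,0,0,0,0,1],[0,0,0,0,0,0,1]],
])

```text
clock: 10.05
tcp_pos: [0.5416, 0.0448, 0.0104]
orientation: [3.14, -0.0, 1.569]
force: [3.0, 0.2, 3.1]
finger_gap: 0.0228
gripper_force: 59.2
```

Request:
step_arm([
  [[0.0013,0,-0.0131,0,0,0,1],[0.0032,0,-0.0128,0,0,0,1],[0.0051,0,-0.0122,0,0,0,1],[0.0068,0,-0.0113,0,0,0,1],[0.0084,0,-0.0102,0,0,0,1],[0,0,0,0,0,0,1]],
])

```text
clock: 10.8
tcp_pos: [0.5414, 0.0699, 0.0693]
orientation: [3.14, 0.001, 1.57]
force: [5.2, 0.0, -3.5]
finger_gap: 0.0227
gripper_force: 60.3
```

Request:
step_arm([
  [[0.0098,0,-0.0089,0,0,0,1],[0.011,0,-0.0073,0,0,0,1],[0.0119,0,-0.0057,0,0,0,1],[0.0126,0,-0.0039,0,0,0,1],[0.0131,0,-0.002,0,0,0,1],[0,0,0,0,0,0,1],[0,0,0,0,0,0,1]],
])

```text
clock: 11.68
tcp_pos: [0.5414, 0.1274, 0.0969]
orientation: [3.141, 0.001, 1.57]
force: [4.3, -2.5, -2.5]
finger_gap: 0.0232
gripper_force: 59.4
```

Request:
step_arm([
  [[0.004,0,0,0,0,0,1],[0,0,0,0,0,0,1],[0.003,0,0,0,0,0,1],[0,0,0,0,0,0,1],[0,0,0,0,0,0,1]],
])

```text
clock: 12.3
tcp_pos: [0.5414, 0.1335, 0.0972]
orientation: [3.141, 0.002, 1.569]
force: [4.4, -5.3, -0.9]
finger_gap: 0.0228
gripper_force: 59.1
```

Request:
step_arm([
  [[0.003,0,0,0,0,0,1],[0,0,0,0,0,0,1],[0,0,0,0,0,0,1]],
])

```text
clock: 12.68
tcp_pos: [0.5414, 0.1363, 0.0971]
orientation: [3.141, 0.003, 1.569]
force: [3.7, -6.8, -1.0]
finger_gap: 0.023
gripper_force: 59.2
```

Request:
step_arm([
  [[0.003,0,0,0,0,0,1],[0,0,0,0,0,0,1],[0,0,0,0,0,0,1]],
])

```text
clock: 13.05
tcp_pos: [0.5414, 0.1367, 0.0972]
orientation: [3.141, 0.007, 1.57]
force: [3.6, -18.4, 1.7]
finger_gap: 0.0228
gripper_force: 59.2
```

The right end's stop is reached at 18 N. I'll release, go up and move clear for a look.

Request:
step_arm([
  [[0,0,0,0,0,0,0.6],[0,0,0,0,0,0,0.45],[0,0,0,0,0,0,0.35],[0,0,-0.02,0,0,0,0.35],[0,0,-0.04,0,0,0,0.35],[0,0,-0.05,0,0,0,0.35],[0,0,-0.03,0,0,0,0.35]],
])

```text
clock: 13.92
tcp_pos: [0.5412, 0.1416, 0.2399]
orientation: [3.139, -0.001, 1.57]
force: [0.2, 0.5, 0.2]
finger_gap: 0.0556
gripper_force: 0.0
```

Request:
step_arm([
  [[0.03,-0.02,-0.02,0,0,0,0.35],[-0.04,-0.02,0,0,0,0,0.35],[-0.05,-0.02,0,0,0,0,0.35],[-0.05,-0.02,0,0,0,0,0.35],[-0.05,-0.02,0,0,0,0,0.35],[-0.05,0,0,0,0,0,0.35],[-0.05,0,0,0,0,0,0.35],[-0.03,0,0,0,0,0,0.35],[0,0,0,0,0,0,0.35]],
])

```text
clock: 15.05
tcp_pos: [0.4402, -0.1501, 0.2571]
orientation: [-3.141, -0.0, 1.566]
force: [-0.9, -0.1, -0.3]
finger_gap: 0.0555
gripper_force: 0.0
```

```bash
python3 - <<'E'
from h import *
import cv2
o=np.vstack([0*np.zeros((1,1))])
out=[]
for c,(x0,y0) in (('side',(240,70)),('top',(120,180))):
  im=arm.snapshot(c)[y0:y0+150,x0:x0+200,::-1]
  im=np.ascontiguousarray(cv2.resize(im,None,fx=2*2,fy=4,interpolation=cv2.INTER_CUBIC))
  for q,col in((1.571,(0,0,255)),(1.47,(255,0,0))):
   for s in(1,-1):
    p=[.5422,.1948,-.0017,q,q]
    for d in (0,-.012):
     for r,xs in((.06,[-.07,.07]),(.1,[-.012,.012])):
      u=(proj(c,pts(p,s,r,xs,d))-[x0,y0])*4+1.5
      cv2.line(im,*[tuple(int(round(t)) for t in w) for w in u],col,1)
  out.append(im[:600,:800])
cv2.imwrite('pics/f.png',out[0]);cv2.imwrite('pics/g.png',out[1])
E
```

```text
(no output)
```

View pics/f.png

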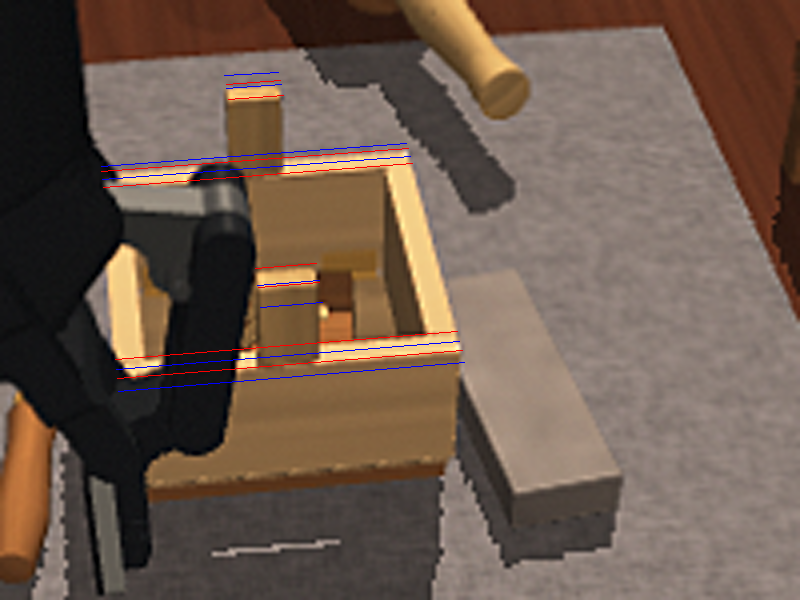

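View pics/g.png

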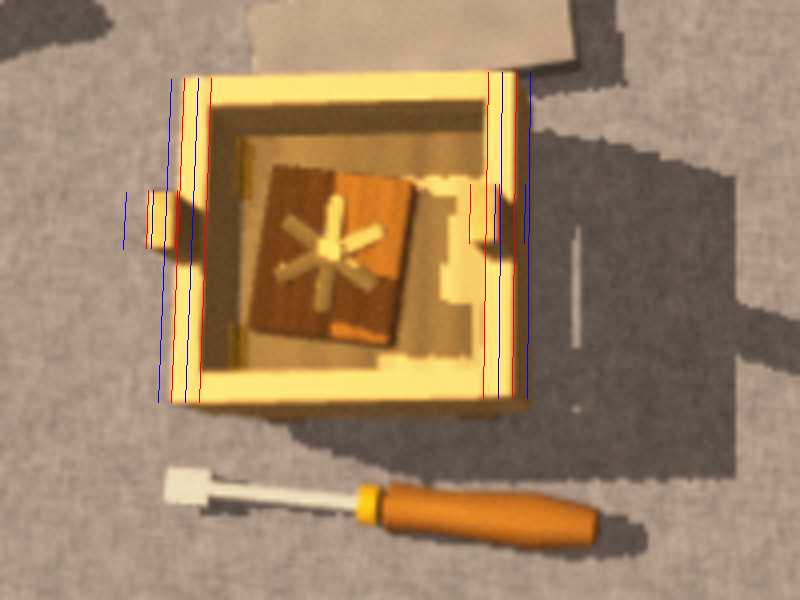

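Both ends match the upright outlines (red) in both views, the small tray was not touched, and the arm is clear. Handing in.

```bash
python3 -c "
from workcell import arm
print(arm.job_done())"
```

```text
the job is handed in; nothing more can be done
None
```

Both hinged ends of the larger tray are standing fully upright against their stops, the smaller tray was left alone, and the job was handed in at about 15 s.

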